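# Lock the filter cover of the particle counter with its slot key

### The job

Take the yellow slot key from its stand and, with it, lock the push-and-turn fastener on top of the white particle counter: push the slotted head in against its spring, turn it clockwise a quarter turn to the green marks and let it spring back up, so that it is seated. Do not force it, put the key fully home in its stand, and leave the other things on the desk where they are.

Things in the scene. Friction and masses are not known exactly. Their poses are not given: they have to be found in the camera images.
- key: Slot key, 80 mm tall, 60 g, standing upright in its stand. Origin: centre of the blade's lower edge, z up along the key to the handle, x along the width of the blade. Upward: flat blade 13 (x) x 2.4 (y) mm, 14 mm tall; round shank of 7 mm diameter up to 34 mm; collar 26 (x) x 19 (y) mm from 34 to 38 mm; yellow handle 28 (x) x 15 (y) mm from 38 to 80 mm: grip it across its y faces.
- key_grip (a point): Centre of the key's handle, 60 mm above the blade's lower edge; axes as key.
- counter: Particle counter, a white box 120 (x) x 170 (y) mm with a grey and aluminium cover, fixed to the desk on levelling feet that lift it 1 to 7 mm. Origin at the centre of its underside (its height shows the lift). The cover's top is 68 mm above the origin; an air inlet stub 18 mm in diameter at x = 28, y = -55 mm reaches 88 mm above the origin.
- bezel (a point): On the counter, fixed: nominal place of the fastener (x = -12, y = 30 mm on counter), 70 mm above its origin, level with the fastener's top; axes as counter. The fastener (dark ring, outer diameter 43, inner 28 mm, with a brass head) floats: its centre is anywhere up to 6 mm from this point along the counter's y and stays there (18 N would shift it). Not measured: look or feel for it.
- fastener (a joint): Angle of the brass slotted head, rad, clockwise seen from above; the slot lies at the counter's yaw minus this. Starts open, 0 to 0.3; unless pushed in about 4 mm, a hidden pin stops it at about 0.4. End stop 1.5 (slot at the green marks), seat 1.4 to 1.5. Turning takes 0.05 to 0.1 N m. Head 26 mm in diameter, flush with the ring; slot through its centre 17 mm long, 3.6 wide, 5 deep, flat floor.
- plunger (a joint): How far the head is pushed in, m: 0 up, stop at 0.0052. The spring resists with 6 N at 0, 10 N at the stop. Released between 0.4 and 1.4 rad the head stays caught pushed in; at the seat it springs up to 0 and is locked. The blade's contact forces added up (press plus both sides of the twist) must stay under 35 N: a press of 10 to 15 N with up to 0.12 N m is safe.
- stand: Key stand fixed to the desk, a base plate 70 (x) x 60 (y) x 8 mm with an aluminium block 44 x 38 mm, 45 mm tall. Origin at the centre of its underside. The block has a rectangular hole 15.5 (x) x 10.5 (y) mm, 38 mm deep, in the middle of its top; the key stands in it with the collar resting on the block, its blade's lower edge 11 mm above the desk.
- stand_mouth (a point): Centre of the hole at the stand's top, 45 mm above the desk; axes as stand.
- ring_gauge: Bystander: steel ring gauge, 46 mm in diameter, 16 mm tall; origin at the centre of its underside.
- v_block: Bystander: steel V-block 45 x 40 x 36 mm; origin at the centre of its underside.
- sample_dish: Bystander: clear round dish 64 mm in diameter, 14 mm tall; origin at the centre of its underside.
- usb_stick: Bystander: black memory stick 18 x 53 x 8 mm; origin at the centre of its underside.
- eraser: Bystander: eraser in a blue sleeve, 20 x 44 x 12 mm; origin at the centre of its underside.

How it is judged:
By the outcome, as a careful person would: the job done as asked, in the order asked, and still so for the second after the job is handed in, with the robot touching nothing.
It also fails if it takes over 72 s, if anything falls off the work surface, if the arm or the gripper's body presses on something with over 40 N, if the wrist force passes 120 N, or if a joint passes its speed limit or range.

### The arm

A 6-joint arm with a two-finger parallel gripper is mounted at the origin on a cart in front of the work surface, level with it; the furniture and walls round the work are solid. World frame = base frame: x ahead of the robot, y to its left, z up, the work surface at z = 0. Lengths are in m, angles in degrees, forces in N, time in s.
With the tool pointing down it reaches from about 0.4 to 0.825 m from the base axis. Payload 7 kg.
Tool frame: the origin (TCP) lies midway between the tips of the shut fingers; the grasp point (between the pads) lies 19 mm behind it; z points along the fingers, y is the direction in which the jaws open and shut (so a half turn about z gives the same grasp; the last joint's range is limited). The gripper opens to 88 mm and grips with 3 to 60 N. Pads are 19 mm wide; open, the fingers measure 130 mm over their backs; the gripper's body (78 mm by 193 mm) begins 47 mm behind the grasp point.
Start: joints at [86.465, 20.546, 0.682, 0, -70.136, -16.507], TCP at [0.231, 0.634, 0.227] pointing down, gripper open.
Joint ranges: [-176.03, 176.03], [-82.01, 121.73], [-58.28, 71.71], [-173.87, 95.51], [-174.79, -0.11], [-173.66, 173.66]. Speed limits (degrees/s): [136.94, 136.94, 172.46, 180, 180, 180].

### API

Orientations are given as [roll, pitch, yaw] about the fixed x, y, z axes, in that order (R = Rz(yaw) Ry(pitch) Rx(roll)).
In Python, from plant import ctrl gives the robot as it stands. The module is installed in compiled form; this text tells all that it offers.
- The arm moves only by the tool arm_command, never from a script. Its argument "targets" is a list that holds one entry, the list of rows, each a list of 7 numbers: the turn, a rotation vector about the world's x, y, z in rad, then the shift along the world's x, y, z in cm, then the opening, from 0 (shut) to 1 (fully open). A call has 1 to 8 rows; each row is the pose to reach, as a shift and turn from the pose commanded when the call began; what a row does not reach only later rows make up. A row lasts 1/12 s, in which the tool goes at most 41.7 mm and 7.16 degrees, less where a joint would pass 70% of its speed; a pose out of reach is approached as far as the arm can. A call with a gripper value outside its range is refused whole. The fingers move at their own pace and stop on an object; the grip force is fixed at half the most. Time passes only in rows, so rows that repeat a pose let the fingers close. It gives the time, the measured TCP pose, the force and the opening at its end, in the units of the state.
- ctrl.get_obs(): the state, without advancing time (a new reading comes with each control period).
- ctrl.snapshot(name): name is "scene" or "top" or "wrist"; returns the picture (480x640x3 uint8, blue, green, red); there is no depth.
- ctrl.camera_model(name): a dict with "K" (3x3 intrinsics, pixels), "xyz" and "rotation" of the camera in the world. Camera axes: x right, y up, looking along -z (the intrinsics and any distortion apply to the point x, -y, -z); pixel columns grow to the right and rows downward; lengths in m; the calibration is good to about 2 mm. A picture is of the moment at which its call begins: read the wrist's pose just before it. camera_model takes no time and is no camera call; for the wrist camera it gives the pose at the moment of the call.
- ctrl.close_job(): hands the job in, once; it reports no verdict.
The state is a dict: "clock": time; "joint_pos": joint angles; "qvel": joint speeds; "tau": joint torques, N m; "tool_pos": TCP position; "orientation": TCP orientation; "force": force on the tool from outside, world axes, zero at the start; "moment": the same for the moment, N m; "opening": finger opening in m.
Only numpy, scipy, OpenCV 4.12 (cv2) and the standard library are available. Lean on these libraries where they do the work, as an engineer would, in place of code of your own. Each camera call takes 0.05 s, during which the arm holds its last target. There are 200 camera calls.

## Working session

There is one attempt and no reset: what is moved stays moved. The work goes in short steps, Python scripts to look and compute and a tool call to move; the robot and the scene stay as the last step left them, time stands still between calls to the robot, and variables do not carry over. Pictures are saved under pics/ and viewed, about 8 in all and at most 12, crops included, and the job is handed in when it is done.

Besides the shell and the picture viewer there is one more tool, called as a command line: name --argument value ..., lists and objects as JSON in quotes. arm_command: Moves the arm, as the interface text tells. Its arguments: {"type":"object","properties":{"targets":{"type":"array","items":{"type":"array","items":{"type":"array","items":{"type":"number"}}}}},"required":["targets"]}

```bash
mkdir -p pics; cat > h.py <<'E'
from plant import ctrl
import numpy as np, cv2
def snap(n,f):
    m=ctrl.camera_model(n); im=ctrl.snapshot(n); cv2.imwrite('pics/'+f+'.png',im); return im,m
def back(m,uv,z):
    K=np.array(m['K']);R=np.array(m['rotation']);R=R if R.shape==(3,3) else None
    p=cv2.undistortPoints(np.array(uv,float).reshape(-1,1,2),K,np.array(m.get('dist',m.get('distortion',[0,0,0,0,0])),float)).reshape(-1,2)
    d=np.c_[p[:,0],-p[:,1],-np.ones(len(p))]@R.T; o=np.array(m['xyz'])
    return o+d*((z-o[2])/d[:,2])[:,None]
def proj(m,P):
    R=np.array(m['rotation']);q=(np.array(P,float).reshape(-1,3)-m['xyz'])@R
    q=q*[1,-1,-1]; u=q@np.array(m['K']).T; return u[:,:2]/u[:,2:]
E
python3 - <<'E'
from h import *
for n in('top','scene','wrist'):
    im,m=snap(n,n+'0'); print(n,m)
print(ctrl.get_obs())
E
```

```text
top {'K': array([[497.46800212,   0.        , 323.67713047],
       [  0.        , 497.46800212, 238.87627265],
       [  0.        ,   0.        ,   1.        ]]), 'xyz': array([ 0.39413411, -0.06590025,  0.90417031]), 'rotation': array([ 10.96207816,   0.53071012, -88.81421013])}
scene {'K': array([[474.93315343,   0.        , 313.95376374],
       [  0.        , 474.93315343, 239.41465597],
       [  0.        ,   0.        ,   1.        ]]), 'xyz': array([-0.04878644,  0.29847819,  0.65134153]), 'rotation': array([  49.55252665,    0.41043782, -119.7684354 ])}
wrist {'K': array([[388.42084213,   0.        , 322.97468602],
       [  0.        , 388.42084213, 241.77689981],
       [  0.        ,   0.        ,   1.        ]]), 'xyz': array([0.30048395, 0.60958866, 0.38486409]), 'rotation': array([-1.57409619e+01, -6.42775798e-02, -1.10038441e+02])}
{'clock': 0.15, 'joint_pos': array([ 8.64651417e+01,  2.05818484e+01,  6.46972561e-01, -1.43671575e-02,
       -7.01374137e+01, -1.65057831e+01]), 'qvel': array([-0.04480281, -0.22568144,  0.20844044,  0.06890239,  0.07148196,
       -0.05139434]), 'tau': array([-7.95153283e-04, -5.83276284e+01,  2.93292761e+01,  7.00123474e+00,
        8.86210852e-03, -1.02160604e-04]), 'tool_pos': array([0.23122615, 0.63376693, 0.22584927]), 'orientation': array([ 1.79926852e+02, -7.58875779e-03, -2.00455265e+01]), 'force': array([-0.64010666, -0.49897164, -0.47391593]), 'moment': array([ 0.02490923, -0.00670207,  0.00036749]), 'opening': 0.08773181061489665}
```

```bash
cat > h.py <<'E'
from plant import ctrl
import numpy as np, cv2
from scipy.spatial.transform import Rotation as Ro
def snap(n,f):
    m=ctrl.camera_model(n); im=ctrl.snapshot(n); cv2.imwrite('pics/'+f+'.png',im); return im,m
def back(m,uv,z):
    p=np.c_[np.array(uv,float).reshape(-1,2),np.ones(np.size(uv)//2)]@np.linalg.inv(m['K']).T
    d=(p*[1,-1,-1])@Ro.from_euler('xyz',m['rotation'],degrees=True).as_matrix().T; o=np.array(m['xyz'])
    return o+d*((z-o[2])/d[:,2])[:,None]
def proj(m,P):
    q=(np.array(P,float).reshape(-1,3)-m['xyz'])@Ro.from_euler('xyz',m['rotation'],degrees=True).as_matrix()
    u=(q*[1,-1,-1])@np.array(m['K']).T; return u[:,:2]/u[:,2:]
E
```

```text
(no output)
```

View pics/top0.png

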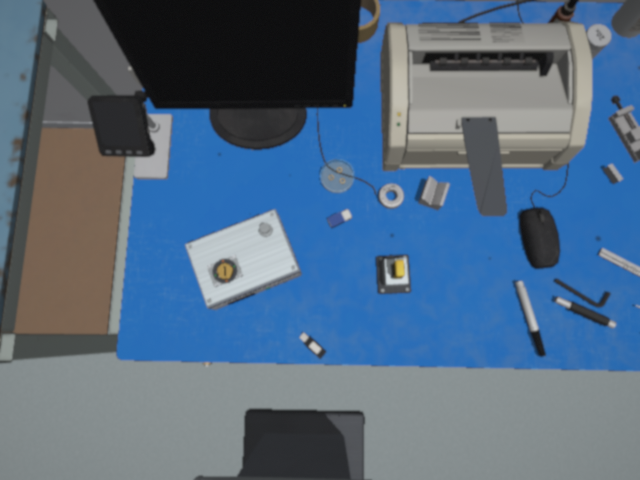

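The top view shows the counter at about (242,258), its fastener at (224,271) and its inlet at (265,229). The stand with the yellow key is at (395,273). I'll enlarge these.

```bash
python3 - <<'E'
from h import *
a=cv2.imread('pics/top0.png')
c=cv2.resize(a[200:320,175:310],None,fx=4.4,fy=4.4,interpolation=cv2.INTER_CUBIC)
d=cv2.resize(a[245:303,365:425],None,fx=3.3,fy=3.3,interpolation=cv2.INTER_CUBIC)
o=np.zeros((528,800,3),np.uint8);o[:c.shape[0],:c.shape[1]]=c;o[:d.shape[0],600:600+d.shape[1]]=d
cv2.imwrite('pics/t1.png',o)
m=ctrl.camera_model('top')
print(back(m,[[277,211],[299,270],[209,307],[187,244],[224,271],[265,229]],.072).round(4))
print(back(m,[[378,257],[410,255],[411,292],[379,293]],.008).round(4), back(m,[399,267],.087))
E
```

```text
[[ 0.6026  0.0266  0.072 ]
 [ 0.501  -0.0144  0.072 ]
 [ 0.4361  0.1335  0.072 ]
 [ 0.5418  0.178   0.072 ]
 [ 0.4968  0.112   0.072 ]
 [ 0.5705  0.046   0.072 ]]
[[ 0.5358 -0.1536  0.008 ]
 [ 0.5406 -0.2118  0.008 ]
 [ 0.4734 -0.2127  0.008 ]
 [ 0.4704 -0.1554  0.008 ]] [[ 0.50724736 -0.18051369  0.087     ]]
```

View pics/t1.png

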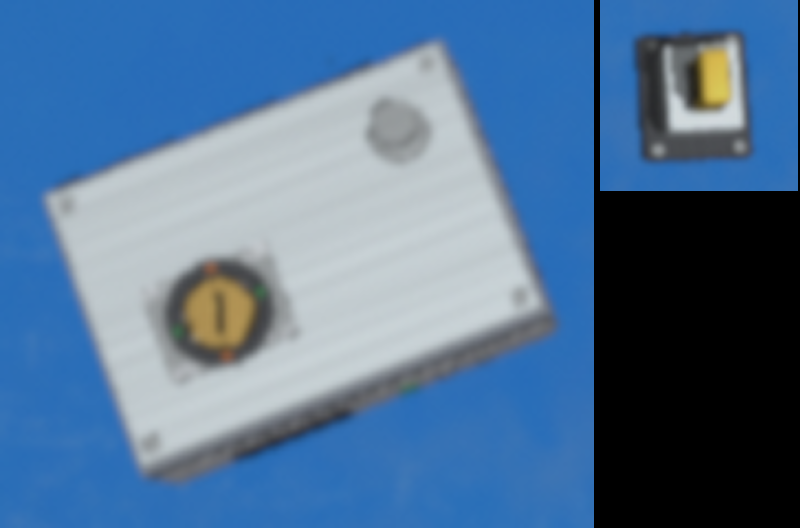

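View pics/scene0.png

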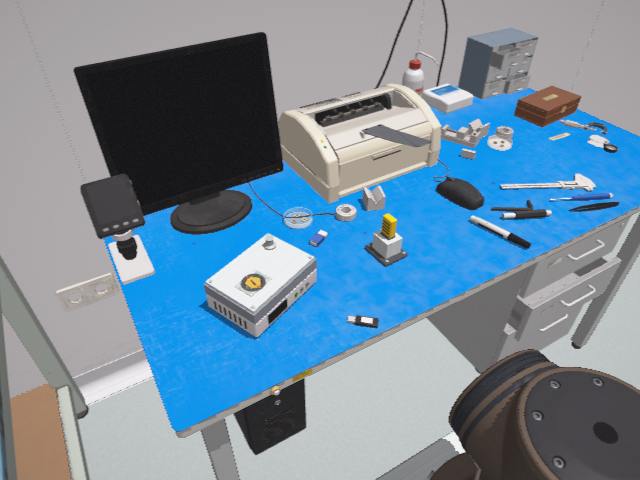

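The path is clear: the monitor and device stand are behind it. Next I move the wrist camera over the counter.

arm_command --targets '[[[0,0,0.384,22.9,-52.4,-5.0,1],[0,0,0.384,22.9,-52.4,-5.0,1],[0,0,0.384,22.9,-52.4,-5.0,1],[0,0,0.384,22.9,-52.4,-5.0,1],[0,0,0.384,22.9,-52.4,-5.0,1],[0,0,0.384,22.9,-52.4,-5.0,1],[0,0,0.384,22.9,-52.4,-5.0,1],[0,0,0.384,22.9,-52.4,-5.0,1]]]'

```text
clock: 0.82
tool_pos: [0.3645, 0.3278, 0.1974]
orientation: [-180.0, -0.0, 2.0]
force: [0.3, 0.4, -1.8]
opening: 0.0878
```

arm_command --targets '[[[0,0,0,9.5,-21.8,-4.7,1],[0,0,0,9.5,-21.8,-4.7,1],[0,0,0,9.5,-21.8,-4.7,1],[0,0,0,9.5,-21.8,-4.7,1],[0,0,0,9.5,-21.8,-4.7,1],[0,0,0,9.5,-21.8,-4.7,1],[0,0,0,9.5,-21.8,-4.7,1],[0,0,0,9.5,-21.8,-4.7,1]]]'

```text
clock: 1.48
tool_pos: [0.4593, 0.1099, 0.1499]
orientation: [180.0, 0.1, 1.7]
force: [-0.3, 0.5, 0.2]
opening: 0.0879
```

```bash
python3 - <<'E'
from h import *
im,m=snap('wrist','w1'); o=ctrl.get_obs(); print(m,o['tool_pos'],o['orientation'],o['joint_pos'],o['force'])
E
```

```text
{'K': array([[388.42084213,   0.        , 322.97468602],
       [  0.        , 388.42084213, 241.77689981],
       [  0.        ,   0.        ,   1.        ]]), 'xyz': array([0.53315857, 0.11294341, 0.30900901]), 'rotation': array([-1.58074747e+01, -2.19739442e-02, -8.82572767e+01])} [0.45939106 0.11112785 0.15036766] [1.79987768e+02 2.10687909e-02 1.83540636e+00] [ 3.75382609e+01  5.23667785e+00 -3.03025897e+01 -2.90214779e-03
 -5.44849799e+01  5.42988341e+01] [ 0.41652304  0.30912197 -0.06308656]
```

View pics/w1.png

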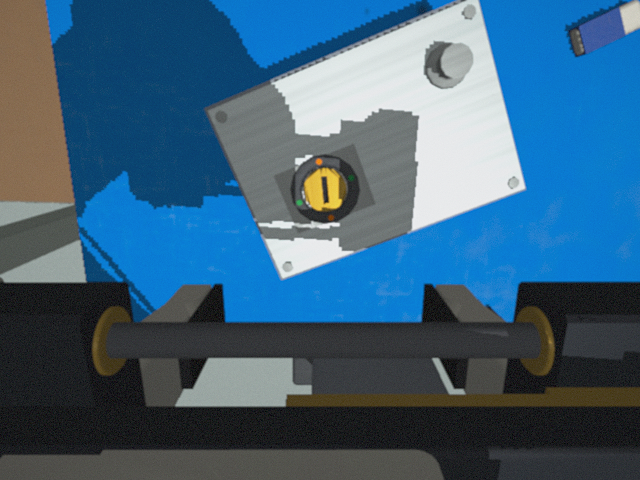

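The wrist view shows the cover corners at (206,107), (525,188) and (281,279). The fastener ring is centred near (325,188), with the slot from (324,176) to (325,203). I'll enlarge it to refine these.

```bash
python3 - <<'E'
from h import *
im=cv2.imread('pics/w1.png'); m={'K':np.array([[388.42084213,0,322.97468602],[0,388.42084213,241.77689981],[0,0,1]]),'xyz':[0.53315857,0.11294341,0.30900901],'rotation':[-15.8074747,-.021974,-88.2572767]}
cv2.imwrite('pics/w1c.png',cv2.resize(im[143:233,270:380],None,fx=6,fy=6,interpolation=cv2.INTER_CUBIC))
for z in(.069,.072,.075):
    p=back(m,[[206,107],[525,188],[281,279]],z)
    print(z,np.linalg.norm(p[1]-p[2]),np.linalg.norm(p[0]-p[2]),np.degrees(np.arctan2(*(p[0]-p[2])[1::-1])),np.degrees(np.arctan2(*(p[2]-p[1])[1::-1])), ((p[0]+p[1])/2).round(4))
E
```

```text
0.069 0.16397484423409772 0.11488597472668824 22.484277777114748 113.23070429362795 [0.5243 0.0843 0.069 ]
0.072 0.16192523562689456 0.11344995395321787 22.48427777711474 113.23070429362792 [0.5244 0.0847 0.072 ]
0.075 0.15987562701969155 0.11201393317974749 22.48427777711472 113.23070429362795 [0.5245 0.085  0.075 ]
```

View pics/w1c.png

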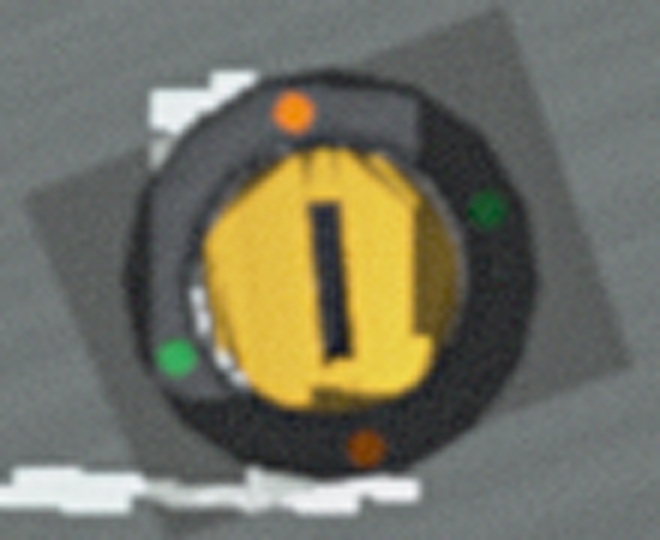

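Enlarged, the slot runs from (324,203) to (338,360) in the crop. The orange and green mark pairs both have their middle at about (331,281), which agrees with the slot's centre.

```bash
python3 - <<'E'
from h import *
m={'K':np.array([[388.42084213,0,322.97468602],[0,388.42084213,241.77689981],[0,0,1]]),'xyz':[0.53315857,0.11294341,0.30900901],'rotation':[-15.8074747,-.021974,-88.2572767]}
f=lambda q:[[270+(x+.5)/6-.5,143+(y+.5)/6-.5] for x,y in q]
q=[[324,203],[338,360],[294,112],[366,448],[487,210],[177,356],[331,281],[125,272],[538,272]]
for z in(.071,.074,.077):
    p=back(m,f(q),z); a=lambda i,j:(np.degrees(np.arctan2(*(p[i]-p[j])[1::-1])).round(1),np.linalg.norm(p[i]-p[j]).round(4))
    print(z,p[6].round(4),'slot',a(0,1),'orange',a(2,3),'green',a(4,5),'ring',a(7,8))
t=ctrl.camera_model('top')
c=lambda x,y:[175+x/4.4,200+y/4.4]
print('top',back(t,[c(219,313)],.074),back(t,[c(440,42),c(553,320),c(145,475),c(45,195)],.072))
d=lambda x,y:[365+(x-600)/3.3,245+y/3.3]
print('key',back(t,[d(700,52),d(727,52),d(727,106),d(702,108)],.091),'blk',back(t,[d(667,45),d(738,42),d(742,130),d(670,132)],.045))
E
```

```text
0.071 [0.4992 0.1107 0.071 ] slot (np.float64(6.9), np.float64(0.0161)) orange (np.float64(13.9), np.float64(0.0352)) green (np.float64(-63.0), np.float64(0.035)) ring (np.float64(91.7), np.float64(0.0422))
0.074 [0.4996 0.1108 0.074 ] slot (np.float64(6.9), np.float64(0.0159)) orange (np.float64(13.9), np.float64(0.0347)) green (np.float64(-63.0), np.float64(0.0346)) ring (np.float64(91.7), np.float64(0.0416))
0.077 [0.5001 0.1108 0.077 ] slot (np.float64(6.9), np.float64(0.0157)) orange (np.float64(13.9), np.float64(0.0343)) green (np.float64(-63.0), np.float64(0.0342)) ring (np.float64(91.7), np.float64(0.0411))
top [[0.49634666 0.11029787 0.074     ]] [[ 0.6050787   0.03017888  0.072     ]
 [ 0.49640011 -0.01737317  0.072     ]
 [ 0.43451553  0.13513007  0.072     ]
 [ 0.54122357  0.18094983  0.072     ]]
key [[ 0.51694908 -0.17395016  0.091     ]
 [ 0.51720933 -0.18741807  0.091     ]
 [ 0.49012477 -0.18715376  0.091     ]
 [ 0.48888479 -0.17475491  0.091     ]] blk [[ 0.52729718 -0.1626751   0.045     ]
 [ 0.52962238 -0.20014711  0.045     ]
 [ 0.48310598 -0.20172213  0.045     ]
 [ 0.48131521 -0.16411209  0.045     ]]
```

arm_command --targets '[[[0,0,0,0.5,-29.2,1.5,1],[0,0,0,0.5,-29.2,1.5,1],[0,0,0,0.5,-29.2,1.5,1],[0,0,0,0.5,-29.2,1.5,1],[0,0,0,0.5,-29.2,1.5,1],[0,0,0,0.5,-29.2,1.5,1],[0,0,0,0.5,-29.2,1.5,1],[0,0,0,0.5,-29.2,1.5,1]]]'

```text
clock: 2.2
tool_pos: [0.4646, -0.1843, 0.1662]
orientation: [179.9, -0.0, 1.8]
force: [0.3, 0.7, 0.9]
opening: 0.0875
```

```bash
python3 - <<'E'
from h import *
im,m=snap('wrist','w2'); o=ctrl.get_obs(); print(m,o['tool_pos'],o['orientation'],o['joint_pos'],o['force'])
p=proj(m,[.503,-.181,.06])[0].astype(int);print(p)
import pickle;pickle.dump(m,open('m2','wb'))
y=max(p[1]-65,0);x=p[0]-75;print(x,y);cv2.imwrite('pics/w2c.png',cv2.resize(im[y:y+120,x:x+150],None,fx=5,fy=5,interpolation=cv2.INTER_CUBIC))
E
```

```text
{'K': array([[388.42084213,   0.        , 322.97468602],
       [  0.        , 388.42084213, 241.77689981],
       [  0.        ,   0.        ,   1.        ]]), 'xyz': array([ 0.53815092, -0.18114976,  0.32535421]), 'rotation': array([-1.56966981e+01, -3.79682085e-02, -8.81903659e+01])} [ 0.46456663 -0.18225726  0.16581774] [ 1.79983471e+02 -3.02224852e-02  1.75671980e+00] [ 1.19510594e+00  6.82706029e+00 -2.61486823e+01  1.93562439e-02
 -5.69938758e+01  9.05510699e+01] [-0.46003656 -0.28214967  0.22140755]
[320 186]
245 121
```

View pics/w2c.png

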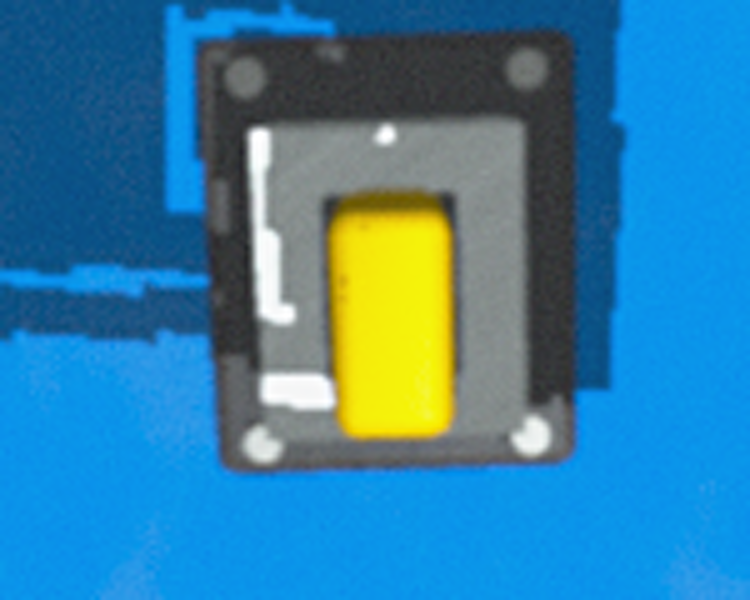

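The wrist crop shows the handle top at about (330,207) to (453,437) and the block top at about (250,125) to (527,438).

```bash
python3 - <<'E'
from h import *
import pickle; m=pickle.load(open('m2','rb'))
f=lambda q:[[245+x/5,121+y/5] for x,y in q]
def rep(n,q,z):
    p=back(m,f(q),z); c=p.mean(0); a=(p[0]+p[1]-p[2]-p[3])[:2]; b=(p[0]+p[3]-p[1]-p[2])[:2]
    print(n,c.round(4),'x len',np.linalg.norm(a)/2,'y',np.linalg.norm(b)/2,'yaw',np.degrees(np.arctan2(a[1],a[0])),np.degrees(np.arctan2(b[1],b[0]))-90)
rep('key',[(330,207),(453,205),(453,437),(341,438)],.091)
rep('block',[(248,121),(526,119),(528,438),(261,440)],.045)
rep('plate',[(200,40),(574,34),(575,460),(222,471)],.008)
rep('screws',[(245,78),(526,70),(531,436),(264,444)],.008)
rep('plate0',[(200,40),(574,34),(575,460),(222,471)],.0)
E
```

```text
key [ 0.5074 -0.1828  0.091 ] x len 0.027838805737759483 y 0.014144385856877799 yaw 3.209283111600748 2.527738254005058
block [ 0.5071 -0.1825  0.045 ] x len 0.0453658718562889 y 0.03903144296671251 yaw 3.1739320518146776 2.223236327330085
plate [ 0.5071 -0.1828  0.008 ] x len 0.06847814521429887 y 0.05872056010131214 yaw 3.378748297799384 3.156268725952799
screws [ 0.5065 -0.1826  0.008 ] x len 0.05857929118458704 y 0.044302974810235846 yaw 3.7205787361041978 3.463188987826257
plate0 [ 0.5064 -0.1829  0.    ] x len 0.07020437146626189 y 0.060200812991626884 yaw 3.3787482977993757 3.1562687259529696
```

arm_command --targets '[[[0,0,0.021,4.2,-0.05,0,1],[0,0,0.021,4.2,-0.05,-3,1],[0,0,0.021,4.2,-0.05,-6,1],[0,0,0.021,4.2,-0.05,-9,1],[0,0,0.021,4.2,-0.05,-11.2,1],[0,0,0.021,4.2,-0.05,-11.2,1],[0,0,0.021,4.2,-0.05,-11.2,1],[0,0,0.021,4.2,-0.05,-11.2,1]]]'

```text
clock: 2.92
tool_pos: [0.5077, -0.1796, 0.055]
orientation: [180.0, -0.1, 3.3]
force: [0.1, 0.1, -0.2]
opening: 0.0874
```

```bash
python3 - <<'E'
from h import *
o=ctrl.get_obs(); print(o['clock'],o['tool_pos'],o['orientation'],o['force'],o['moment'])
E
```

```text
2.9167 [ 0.50771941 -0.17960793  0.05497161] [ 1.79974262e+02 -9.74675433e-02  3.28981940e+00] [ 0.07535284  0.12526002 -0.16837821] [-0.03733489 -0.04898128  0.00966849]
```

arm_command --targets '[[[0,0,0,0,-0.15,-0.1,1],[0,0,0,0,-0.15,-0.1,1]]]'

```text
clock: 3.08
tool_pos: [0.5075, -0.182, 0.0541]
orientation: [180.0, -0.2, 3.2]
force: [0.7, -0.7, 0.2]
opening: 0.0876
```

```bash
cat >> h.py <<'E'
def st(n=6):
    L=[]
    for i in range(n):
        ctrl.snapshot('wrist'); o=ctrl.get_obs(); L.append(np.r_[o['tool_pos'],o['orientation']%360,o['force'],o['moment']])
    L=np.array(L); np.set_printoptions(suppress=True,precision=4,linewidth=150); print(o['clock'],o['opening']);print('mean',L.mean(0));print('std',L.std(0))
E
python3 -c "
from h import *
st()"
```

```text
3.3833 0.08753027931319075
mean [  0.5068  -0.1822   0.0534 179.9952 359.9099   3.1562  -0.0776  -0.1604   0.2213  -0.0373  -0.0094  -0.0116]
std [0.0003 0.0001 0.0004 0.0026 0.0373 0.0102 0.3294 0.4267 0.5422 0.0195 0.0295 0.0216]
```

arm_command --targets '[[[0,0,0,0,0,0,0],[0,0,0,0,0,0,0],[0,0,0,0,0,0,0],[0,0,0,0,0,0,0],[0,0,0,0,0,0,0],[0,0,0,0,0,0,0],[0,0,0,0,0,0,0],[0,0,0,0,0,0,0]]]'

```text
clock: 4.05
tool_pos: [0.5063, -0.1822, 0.0525]
orientation: [180.0, 0.0, 3.2]
force: [-0.9, -0.1, 0.5]
opening: 0.0396
```

```bash
python3 -c "
from h import *
st()"
```

```text
4.35 0.016041212429301607
mean [  0.5063  -0.1822   0.0525 179.9999  60.0012   3.1639  -0.2676  -0.2296  -0.133   -0.0631  -0.0209   0.0046]
std [  0.       0.       0.       0.001  134.1617   0.0008   0.3727   0.4222   0.4947   0.0331   0.0431   0.0302]
```

arm_command --targets '[[[0,0,0,0,0,0,0],[0,0,0,0,0,0,0],[0,0,0,0,0,0,0],[0,0,0,0,0,0.5,0],[0,0,0,0,0,2,0],[0,0,0,0,0,4,0],[0,0,0,0,0,6,0],[0,0,0,0,0,9,0]]]'

```text
clock: 5.02
tool_pos: [0.5049, -0.182, 0.142]
orientation: [-180.0, 0.2, 3.1]
force: [-0.0, -0.1, -1.0]
opening: 0.0149
```

```bash
python3 -c "
from h import *
st()"
```

```text
5.3167 0.014945183943091425
mean [  0.5074  -0.1823   0.145  179.968  299.8044   3.1797   0.4114  -0.2208  -0.0293  -0.0548  -0.1088   0.0133]
std [  0.0013   0.0003   0.0027   0.0554 134.0503   0.0348   1.1001   0.7133   2.4098   0.0544   0.2359   0.0229]
```

arm_command --targets '[[[0,0,0.065,-0.8,29.3,0,0],[0,0,0.065,-0.8,29.3,0,0],[0,0,0.065,-0.8,29.3,0,0],[0,0,0.065,-0.8,29.3,0,0],[0,0,0.065,-0.8,29.3,0,0],[0,0,0.065,-0.8,29.3,0,0],[0,0,0.065,-0.8,29.3,0,0],[0,0,0.065,-0.8,29.3,0,0]]]'

```text
clock: 5.98
tool_pos: [0.4983, 0.1162, 0.1418]
orientation: [-180.0, 0.0, 7.1]
force: [0.0, 0.4, -0.7]
opening: 0.015
```

arm_command --targets '[[[0,0,0,0,0,-1,0],[0,0,0,0,0,-1.5,0],[0,0,0,0,0,-1.5,0]]]'

```text
clock: 6.23
tool_pos: [0.4967, 0.1092, 0.125]
orientation: [179.9, 0.2, 6.8]
force: [0.0, 0.3, -0.3]
opening: 0.0151
```

```bash
python3 - <<'E'
from h import *
st()
im,m=snap('wrist','w3'); o=ctrl.get_obs()
import pickle;pickle.dump(m,open('m3','wb'))
p=proj(m,o['tool_pos']-[0,0,.05])[0].astype(int);print(p,m)
x,y=p[0]-60,p[1]-60;print(x,y);cv2.imwrite('pics/w3c.png',cv2.resize(im[y:y+90,x:x+120],None,fx=6,fy=6,interpolation=cv2.INTER_CUBIC))
E
```

```text
6.5333 0.014790408218244242
mean [  0.4981   0.1096   0.1271 179.9687 120.057    6.791    0.2097  -0.0669  -0.6466  -0.0343  -0.0101  -0.0208]
std [  0.0005   0.0003   0.0006   0.0309 169.6557   0.0104   0.2195   0.3903   0.3546   0.0323   0.0243   0.0235]
[323 266] {'K': array([[388.4208,   0.    , 322.9747],
       [  0.    , 388.4208, 241.7769],
       [  0.    ,   0.    ,   1.    ]]), 'xyz': array([0.5716, 0.1194, 0.2869]), 'rotation': array([-15.7186,   0.0262, -83.182 ])}
263 206
```

View pics/w3c.png

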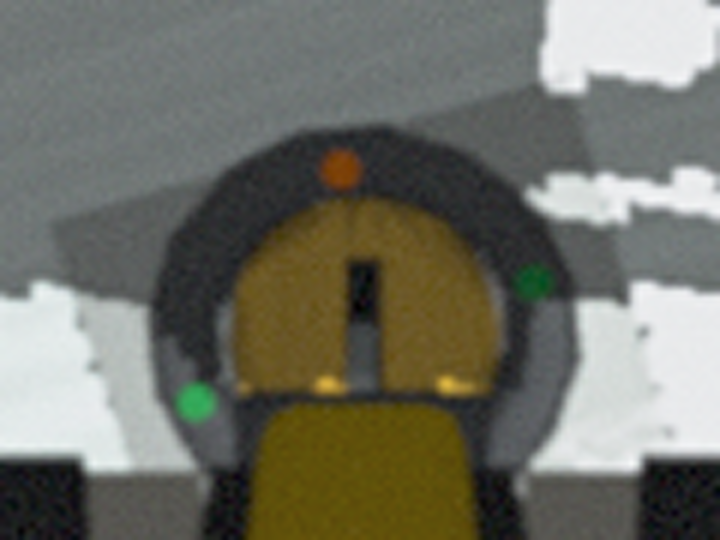

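```bash
python3 - <<'E'
from h import *
import pickle;m=pickle.load(open('m3','rb'))
f=lambda q:[[263+(x+.5)/6-.5,206+(y+.5)/6-.5] for x,y in q]
g=lambda P:((proj(m,P)-[263,206]+.5)*6-.5).round(0)
for z in(.071,.074): print(back(m,f([(364.5,342.5),(365,262)]),z))
o=ctrl.get_obs(); T=np.array(o['tool_pos']);yaw=np.radians(6.8);print(T)
ex=np.array([np.cos(yaw),np.sin(yaw),0]);ey=np.array([-ex[1],ex[0],0])
b=T-[0,0,.0415]
print('blade bottom far/near',g([b+s*ex*.0065+t*ey*.0012 for s in(1,-1) for t in(1,-1)]),'top',g([b+ex*.0065+t*ey*.0012+[0,0,.014] for t in(1,-1)]),'collar',g([b+ex*.013+t*ey*.0095+[0,0,.034] for t in(1,-1)]))
c=back(m,f([(364.5,342.5)]),.073)[0]
print('slot', g([c+s*ex*.0085+t*ey*.0018 for s in(1,-1) for t in(1,-1)]))
E
```

```text
[[0.4986912  0.11061198 0.071     ]
 [0.50685496 0.11154139 0.071     ]]
[[0.4997049  0.11073474 0.074     ]
 [0.50775523 0.11165124 0.074     ]]
[0.49856697 0.11024753 0.12778897]
blade bottom far/near [[355. 331.]
 [382. 331.]
 [355. 465.]
 [381. 465.]] top [[355. 383.]
 [383. 383.]] collar [[244. 392.]
 [495. 392.]]
slot [[346. 258.]
 [383. 258.]
 [346. 425.]
 [383. 425.]]
```

The blade lines up with the slot to within about 0.3 mm sideways. In the crop the slot's centre line is at x≈364 and the blade's at about 363. Next I descend in small steps and watch the force.

arm_command --targets '[[[0,0,0,0,0,-0.5,0],[0,0,0,0,0,-0.9,0],[0,0,0,0,0,-1.0,0],[0,0,0,0,0,-1.0,0],[0,0,0,0,0,-1.0,0]]]'

```text
clock: 7.0
tool_pos: [0.4982, 0.1108, 0.1174]
orientation: [180.0, 0.0, 6.9]
force: [-0.8, 0.3, -0.6]
opening: 0.0149
```

arm_command --targets '[[[0,0,0,0,0,-0.1,0],[0,0,0,0,0,-0.2,0],[0,0,0,0,0,-0.2,0],[0,0,0,0,0,-0.2,0]]]'

```text
clock: 7.33
tool_pos: [0.4983, 0.1109, 0.1155]
orientation: [180.0, 0.0, 6.9]
force: [1.0, 0.6, -1.1]
opening: 0.0148
```

arm_command --targets '[[[0,0,0,0,0,-0.1,0],[0,0,0,0,0,-0.1,0],[0,0,0,0,0,-0.1,0]]]'

```text
clock: 7.58
tool_pos: [0.4983, 0.1108, 0.1145]
orientation: [180.0, 0.0, 6.9]
force: [-0.6, -0.2, -0.1]
opening: 0.0151
```

arm_command --targets '[[[0,0,0,0,0,-0.1,0],[0,0,0,0,0,-0.1,0],[0,0,0,0,0,-0.1,0]]]'

```text
clock: 7.83
tool_pos: [0.4983, 0.1108, 0.1135]
orientation: [180.0, 0.0, 6.9]
force: [0.9, -0.1, -1.2]
opening: 0.0148
```

arm_command --targets '[[[0,0,0,0,0,-0.1,0],[0,0,0,0,0,-0.1,0],[0,0,0,0,0,-0.1,0]]]'

```text
clock: 8.08
tool_pos: [0.4984, 0.1108, 0.1125]
orientation: [180.0, -0.0, 6.9]
force: [0.2, 0.3, -0.9]
opening: 0.0149
```

arm_command --targets '[[[0,0,0,0,0,-0.1,0],[0,0,0,0,0,-0.1,0],[0,0,0,0,0,-0.1,0]]]'

```text
clock: 8.33
tool_pos: [0.4982, 0.1106, 0.1114]
orientation: [180.0, 0.0, 6.9]
force: [0.9, -0.8, -0.8]
opening: 0.0149
```

arm_command --targets '[[[0,0,0,0,0,-0.1,0],[0,0,0,0,0,-0.1,0],[0,0,0,0,0,-0.1,0]]]'

```text
clock: 8.58
tool_pos: [0.4981, 0.1106, 0.1103]
orientation: [180.0, 0.0, 6.9]
force: [0.3, -1.1, -1.0]
opening: 0.0148
```

arm_command --targets '[[[0,0,0,0,0,-0.1,0],[0,0,0,0,0,-0.1,0],[0,0,0,0,0,-0.1,0]]]'

```text
clock: 8.83
tool_pos: [0.4982, 0.1106, 0.1094]
orientation: [180.0, 0.0, 6.9]
force: [1.1, -2.3, -2.3]
opening: 0.0148
```

arm_command --targets '[[[0,0,0,0,0,-0.1,0],[0,0,0,0,0,-0.1,0],[0,0,0,0,0,-0.1,0]]]'

```text
clock: 9.08
tool_pos: [0.4982, 0.1107, 0.1084]
orientation: [180.0, 0.0, 6.9]
force: [1.4, -4.1, -0.1]
opening: 0.015
```

arm_command --targets '[[[0,0,0,0,-0.05,0,0],[0,0,0,0,-0.05,0,0],[0,0,0,0,-0.05,0,0]]]'

```text
clock: 9.33
tool_pos: [0.4984, 0.1105, 0.1085]
orientation: [-180.0, -0.0, 6.9]
force: [0.2, -0.8, -0.5]
opening: 0.0147
```

```bash
python3 -c "
from h import *
st(4)"
```

```text
9.5333 0.01479340568087874
mean [  0.4984   0.1105   0.1086 180.016  359.9894   6.8893  -0.1482  -0.6663  -0.4633  -0.257    0.0201   0.0108]
std [0.     0.     0.     0.0017 0.0007 0.002  0.3339 0.4968 0.4876 0.0453 0.048  0.0111]
```

arm_command --targets '[[[0,0,0,0,-0.02,-0.1,0],[0,0,0,0,-0.02,-0.1,0],[0,0,0,0,-0.02,-0.1,0]]]'

```text
clock: 9.78
tool_pos: [0.4984, 0.1103, 0.1076]
orientation: [-180.0, -0.0, 6.9]
force: [0.2, 0.5, -0.4]
opening: 0.0148
```

arm_command --targets '[[[0,0,0,0,0,-0.1,0],[0,0,0,0,0,-0.1,0],[0,0,0,0,0,-0.1,0]]]'

```text
clock: 10.03
tool_pos: [0.4985, 0.1103, 0.1068]
orientation: [-180.0, -0.0, 6.9]
force: [-1.3, 1.0, 3.4]
opening: 0.0147
```

```bash
python3 -c "
from h import *
st(4)"
```

```text
10.2333 0.015006077904485817
mean [  0.4985   0.1103   0.1068 180.0122 359.9707   6.8934  -0.9413   0.3969   4.0891   0.1862   0.4407   0.0024]
std [0.     0.     0.     0.0006 0.0008 0.0019 0.4881 0.2413 0.4511 0.0492 0.0313 0.0147]
```

arm_command --targets '[[[0,0,0,0,0,-0.1,0],[0,0,0,0,0,-0.1,0],[0,0,0,0,0,-0.1,0]]]'

```text
clock: 10.48
tool_pos: [0.4985, 0.1103, 0.1056]
orientation: [-180.0, -0.0, 6.9]
force: [0.3, 1.3, 4.3]
opening: 0.0146
```

arm_command --targets '[[[0,0,0,0,0,-0.1,0],[0,0,0,0,0,-0.2,0],[0,0,0,0,0,-0.2,0],[0,0,0,0,0,-0.2,0]]]'

```text
clock: 10.82
tool_pos: [0.4985, 0.1103, 0.1037]
orientation: [-180.0, -0.0, 6.9]
force: [-1.0, 0.9, 7.1]
opening: 0.0152
```

arm_command --targets '[[[0,0,0,0,0,-0.1,0],[0,0,0,0,0,-0.2,0],[0,0,0,0,0,-0.2,0],[0,0,0,0,0,-0.2,0]]]'

```text
clock: 11.15
tool_pos: [0.4986, 0.1103, 0.1021]
orientation: [-180.0, -0.0, 6.9]
force: [-1.7, 0.6, 9.6]
opening: 0.015
```

```bash
python3 -c "
from h import *
st(4)"
```

```text
11.35 0.01481165545815191
mean [  0.4986   0.1103   0.1021 180.0072 359.9615   6.901   -1.714    0.7064   9.2833   0.3205   1.0139   0.0244]
std [0.     0.     0.     0.0012 0.0014 0.0015 0.4145 0.4283 0.353  0.0304 0.0367 0.0183]
```

arm_command --targets '[[[0,0,0,0,0,-0.06,0],[0,0,0,0,0,-0.06,0],[0,0,0,0,0,-0.06,0]]]'

```text
clock: 11.6
tool_pos: [0.4987, 0.1103, 0.1019]
orientation: [-180.0, -0.1, 6.9]
force: [-4.9, 1.5, 14.0]
opening: 0.0145
```

```bash
python3 -c "
from h import *
st(4)"
```

```text
11.8 0.014903609365934873
mean [  0.4987   0.1103   0.1019 180.0044 359.9455   6.9125  -3.7808   0.8738  13.2637   0.271    1.6347  -0.024 ]
std [0.     0.     0.     0.0006 0.002  0.0011 0.5179 0.3298 0.1925 0.0187 0.0165 0.0154]
```

arm_command --targets '[[[0,0,-0.05,0,0,0.01,0],[0,0,-0.1,0,0,0.01,0],[0,0,-0.1,0,0,0.01,0],[0,0,-0.1,0,0,0.01,0]]]'

```text
clock: 12.13
tool_pos: [0.4992, 0.1101, 0.102]
orientation: [-180.0, -0.1, 1.2]
force: [-1.0, -0.6, 11.1]
opening: 0.0145
```

```bash
python3 -c "
from h import *
st(4)"
```

```text
12.3333 0.015104858466683848
mean [  0.4992   0.1102   0.102  180.0041 359.8993   1.1922  -1.5584  -0.6912  10.9493  -0.316    0.4833   0.0167]
std [0.     0.     0.     0.0003 0.002  0.002  0.3381 0.1262 0.4794 0.0253 0.0442 0.022 ]
```

arm_command --targets '[[[0,0,-0.05,0,0,-0.015,0],[0,0,-0.1,0,0,-0.015,0],[0,0,-0.1,0,0,-0.015,0],[0,0,-0.1,0,0,-0.015,0]]]'

```text
clock: 12.67
tool_pos: [0.4993, 0.1101, 0.102]
orientation: [-180.0, -0.1, -4.5]
force: [-0.9, -1.1, 12.3]
opening: 0.0148
```

```bash
python3 -c "
from h import *
st(4)"
```

```text
12.8667 0.014618229787467896
mean [  0.4993   0.1101   0.102  180.0098 359.8916 355.4676  -1.4225  -0.992   11.9542  -0.5103   0.5187   0.0221]
std [0.     0.     0.     0.0012 0.0011 0.0006 0.3449 0.2886 0.4006 0.0297 0.0356 0.0281]
```

arm_command --targets '[[[0,0,-0.05,0,0,0,0],[0,0,-0.1,0,0,0,0],[0,0,-0.15,0,0,0,0],[0,0,-0.15,0,0,0,0],[0,0,-0.15,0,0,0,0]]]'

```text
clock: 13.28
tool_pos: [0.4992, 0.11, 0.102]
orientation: [-180.0, -0.1, -13.1]
force: [-1.1, -1.4, 10.9]
opening: 0.0146
```

```bash
python3 -c "
from h import *
st(4)"
```

```text
13.4833 0.01465523516983398
mean [  0.4992   0.11     0.102  180.0187 359.8936 346.8749  -1.5848  -1.6782  11.7862  -0.6217   0.4715   0.029 ]
std [0.     0.     0.     0.001  0.0011 0.0024 0.7543 0.4379 0.4887 0.0127 0.0373 0.0281]
```

```bash
python3 - <<'E'
from h import *
im,m=snap('wrist','w4'); o=ctrl.get_obs()
p=proj(m,o['tool_pos']-[0,0,.034])[0].astype(int);print(p,m)
x,y=p[0]-60,p[1]-60;print(x,y);cv2.imwrite('pics/w4c.png',cv2.resize(im[y:y+90,x:x+120],None,fx=6,fy=6,interpolation=cv2.INTER_CUBIC))
E
```

```text
[324 276] {'K': array([[388.42084213,   0.        , 322.97468602],
       [  0.        , 388.42084213, 241.77689981],
       [  0.        ,   0.        ,   1.        ]]), 'xyz': array([0.57069018, 0.09418058, 0.26126317]), 'rotation': array([-1.56409728e+01,  3.92799481e-02, -1.03114807e+02])}
264 216
```

View pics/w4c.png

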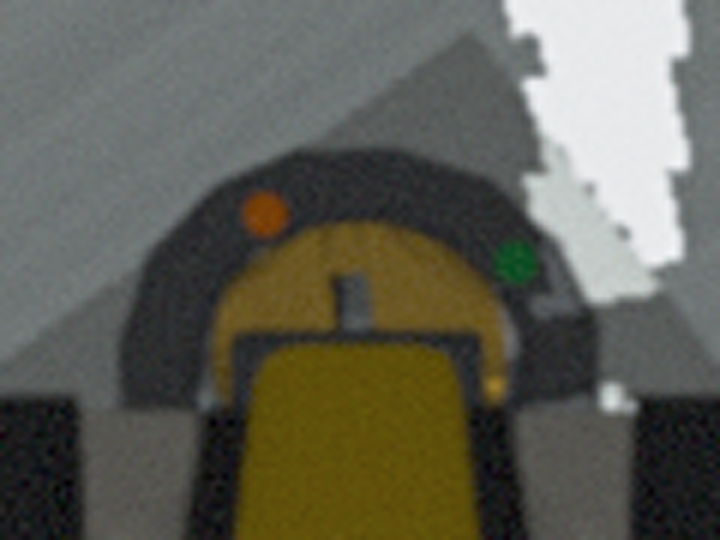

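The crop shows the slot at (350,300) turning with the blade. The orange mark has moved left to (265,215), so the head is turning. I continue.

arm_command --targets '[[[0,0,-0.06,0,0,0,0],[0,0,-0.12,0,0,0,0],[0,0,-0.18,0,0,0,0],[0,0,-0.24,0,0,0,0],[0,0,-0.24,0,0,0,0],[0,0,-0.24,0,0,0,0]]]'

```text
clock: 14.03
tool_pos: [0.4992, 0.11, 0.102]
orientation: [-180.0, -0.1, -26.9]
force: [-1.1, -1.5, 11.4]
opening: 0.0151
```

```bash
python3 -c "
from h import *
st(4)"
```

```text
14.2333 0.014734881171342926
mean [  0.4992   0.1099   0.102  180.032  359.9012 333.1246  -0.9559  -2.0001  11.8888  -0.8197   0.4248   0.018 ]
std [0.     0.     0.     0.0004 0.0007 0.0026 0.2767 0.1881 0.2901 0.0391 0.0209 0.0345]
```

arm_command --targets '[[[0,0,-0.06,0,-0.01,0,0],[0,0,-0.12,0,-0.02,0,0],[0,0,-0.18,0,-0.02,0,0],[0,0,-0.24,0,-0.02,0,0],[0,0,-0.3,0,-0.02,0,0],[0,0,-0.3,0,-0.02,0,0],[0,0,-0.3,0,-0.02,0,0]]]'

```text
clock: 14.82
tool_pos: [0.4992, 0.1097, 0.102]
orientation: [-179.9, -0.1, -44.1]
force: [-0.8, -1.5, 12.3]
opening: 0.015
```

```bash
python3 -c "
from h import *
st(4)"
```

```text
15.0167 0.01474497006191279
mean [  0.4992   0.1098   0.102  180.0578 359.9197 315.9329  -1.4018  -1.3663  12.2985  -0.7206   0.547    0.0414]
std [0.     0.     0.     0.0032 0.0011 0.0036 0.43   0.2543 0.505  0.0385 0.0229 0.0306]
```

arm_command --targets '[[[0,0,-0.06,0,0,0,0],[0,0,-0.12,0,0,0,0],[0,0,-0.18,0,0,0,0],[0,0,-0.24,0,0,0,0],[0,0,-0.29,0,0,0,0],[0,0,-0.29,0,0,0,0],[0,0,-0.29,0,0,0,0]]]'

```text
clock: 15.6
tool_pos: [0.499, 0.1096, 0.102]
orientation: [-179.9, -0.1, -60.7]
force: [-1.0, -2.0, 13.5]
opening: 0.0147
```

```bash
python3 -c "
from h import *
st(4)"
```

```text
15.8 0.014214915716645994
mean [  0.4991   0.1096   0.102  180.0637 359.9366 299.3171  -1.9102  -2.392   12.3377  -0.8143   0.637    0.0057]
std [0.     0.     0.     0.0007 0.0005 0.0009 0.3244 0.3706 0.3456 0.0057 0.0145 0.0375]
```

arm_command --targets '[[[0,0,-0.03,0,0,0,0],[0,0,-0.05,0,0,0,0],[0,0,-0.05,0,0,0,0]]]'

```text
clock: 16.05
tool_pos: [0.499, 0.1096, 0.102]
orientation: [-179.9, -0.1, -63.6]
force: [-2.2, -3.0, 13.3]
opening: 0.015
```

```bash
python3 -c "
from h import *
st(4)"
```

```text
16.25 0.014922221576777648
mean [  0.4991   0.1096   0.102  180.0659 359.9398 296.4474  -1.7976  -1.9975  11.8285  -0.7845   0.6798   0.0758]
std [0.     0.     0.     0.0013 0.0006 0.0088 0.608  0.6316 0.47   0.0184 0.0129 0.0246]
```

arm_command --targets '[[[0,0,-0.03,0,0,0,0],[0,0,-0.04,0,0,0,0],[0,0,-0.04,0,0,0,0]]]'

```text
clock: 16.5
tool_pos: [0.499, 0.1096, 0.102]
orientation: [-179.9, -0.1, -65.9]
force: [-1.8, -1.9, 12.6]
opening: 0.015
```

```bash
python3 -c "
from h import *
st(4)"
```

```text
16.7 0.015084712373776094
mean [  0.499    0.1096   0.102  180.0637 359.9417 294.1586  -1.8026  -2.0519  12.7482  -0.8349   0.7103   0.051 ]
std [0.     0.     0.     0.0014 0.0007 0.0054 0.4569 0.4322 0.4593 0.0366 0.0291 0.0189]
```

arm_command --targets '[[[0,0,-0.02,0,0,0,0],[0,0,-0.03,0,0,0,0],[0,0,-0.03,0,0,0,0]]]'

```text
clock: 16.95
tool_pos: [0.499, 0.1096, 0.102]
orientation: [-179.9, -0.1, -67.6]
force: [-2.0, -1.0, 12.0]
opening: 0.0147
```

```bash
python3 - <<'E'
from h import *
st(4)
im,m=snap('wrist','w5'); o=ctrl.get_obs()
import pickle;pickle.dump(m,open('m5','wb'))
p=proj(m,o['tool_pos']-[0,0,.034])[0].astype(int);print(p)
x,y=p[0]-60,p[1]-60;print(x,y);cv2.imwrite('pics/w5c.png',cv2.resize(im[y:y+90,x:x+120],None,fx=6,fy=6,interpolation=cv2.INTER_CUBIC))
E
```

```text
17.15 0.014949746520863744
mean [  0.499    0.1096   0.102  180.0656 359.9432 292.44    -1.5928  -2.2931  12.4268  -0.8215   0.6823   0.0393]
std [0.     0.     0.     0.0006 0.0005 0.0037 0.5471 0.3213 0.1363 0.0238 0.0212 0.0132]
[324 274]
264 214
```

View pics/w5c.png

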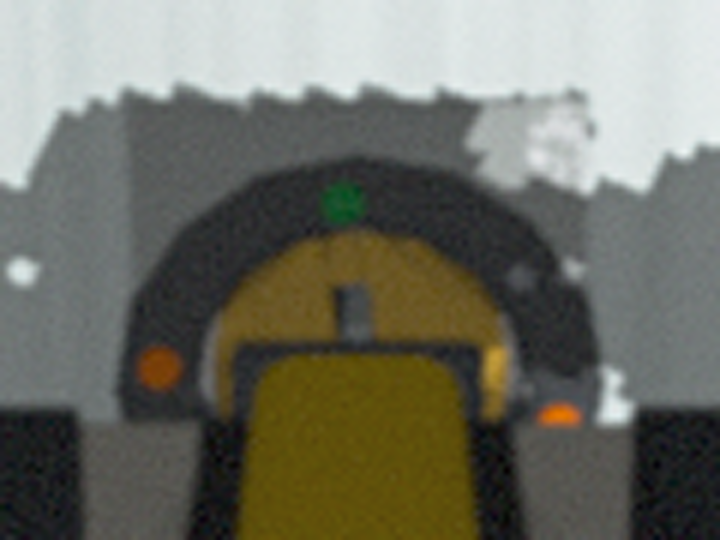

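```bash
python3 - <<'E'
from h import *
import pickle;m=pickle.load(open('m5','rb'))
f=lambda q:[[264+(x+.5)/6-.5,214+(y+.5)/6-.5] for x,y in q]
r=back(m,f([(343,203),(160,368),(561,415)]),.0705); c=(r[1]+r[2])/2
h=back(m,f([(352.5,285),(353.5,335)]),.0655)
a=lambda v:np.degrees(np.arctan2(v[1],v[0]))
print('c',c,'green',a(r[0]-c),'orange',a(r[1]-r[2]),'slot end',a(h[0]-c),'slot dir',a(h[0]-h[1]),'r',np.linalg.norm(r[0]-c),np.linalg.norm(h[0]-c))
E
```

```text
c [0.49890284 0.11097191 0.0705    ] green -62.388481437643726 orange 15.351684863034954 slot end -62.21399869367402 slot dir -66.48482458681536 r 0.017246877448478897 0.009571792659253685
```

arm_command --targets '[[[0,0,-0.02,0,0,0,0],[0,0,-0.03,0,0,0,0],[0,0,-0.03,0,0,0,0]]]'

```text
clock: 17.45
tool_pos: [0.499, 0.1096, 0.102]
orientation: [-179.9, -0.1, -69.3]
force: [-1.6, -2.6, 12.8]
opening: 0.0149
```

```bash
python3 -c "
from h import *
st(6)"
```

```text
17.75 0.015118551138178874
mean [  0.499    0.1096   0.102  180.0625 359.9448 290.7225  -2.0101  -2.0237  12.7106  -0.8308   0.7195   0.0368]
std [0.     0.     0.     0.0019 0.0006 0.0044 0.4618 0.5594 0.4162 0.0328 0.036  0.0199]
```

arm_command --targets '[[[0,0,-0.02,0,0,0,0],[0,0,-0.035,0,0,0,0],[0,0,-0.035,0,0,0,0]]]'

```text
clock: 18.0
tool_pos: [0.499, 0.1096, 0.102]
orientation: [-179.9, -0.1, -71.3]
force: [-2.3, -3.1, 13.2]
opening: 0.0147
```

```bash
python3 -c "
from h import *
st(6)"
```

```text
18.3 0.01474541788887463
mean [  0.499    0.1096   0.102  180.0654 359.9468 288.7148  -1.7097  -2.5544  12.56    -0.8424   0.719    0.0569]
std [0.     0.     0.     0.0015 0.0005 0.0057 0.1346 0.5606 0.5279 0.0391 0.028  0.0193]
```

arm_command --targets '[[[0,0,0.03,0,0,0,0],[0,0,0.05,0,0,0,0],[0,0,0.05,0,0,0.1,0],[0,0,0.05,0,0,0.2,0],[0,0,0.05,0,0,0.2,0],[0,0,0.05,0,0,0.2,0]]]'

```text
clock: 18.8
tool_pos: [0.4989, 0.1096, 0.1034]
orientation: [-180.0, -0.0, -68.4]
force: [0.4, -2.4, 7.0]
opening: 0.0147
```

```bash
python3 -c "
from h import *
st(4)"
```

```text
19.0 0.014676954719857046
mean [  0.4989   0.1096   0.1034 180.0452 359.9541 291.5621   0.2013  -2.3124   6.5462  -0.7858  -0.1712  -0.009 ]
std [0.     0.     0.     0.0006 0.0011 0.0028 0.3604 0.5306 0.3138 0.0276 0.0167 0.0175]
```

The spring is following the key up: 6.5 N with the head about 1.4 mm up, so it isn't caught. I continue up.

arm_command --targets '[[[0,0,0,0,0,0.1,0],[0,0,0,0,0,0.2,0],[0,0,0,0,0,0.2,0],[0,0,0,0,0,0.2,0]]]'

```text
clock: 19.33
tool_pos: [0.4988, 0.1097, 0.1052]
orientation: [-180.0, -0.0, -68.4]
force: [1.5, -1.9, 5.5]
opening: 0.015
```

arm_command --targets '[[[0,0,0,0,0,0.1,0],[0,0,0,0,0,0.2,0],[0,0,0,0,0,0.2,0],[0,0,0,0,0,0.2,0]]]'

```text
clock: 19.67
tool_pos: [0.4986, 0.1099, 0.107]
orientation: [-180.0, -0.0, -68.4]
force: [2.1, -1.2, 3.8]
opening: 0.0147
```

```bash
python3 -c "
from h import *
st(4)"
```

```text
19.8667 0.014660010399514135
mean [  0.4986   0.11     0.107  180.0243 359.9937 291.5493   2.0927  -1.6669   4.1913  -0.6433  -0.8497   0.0157]
std [0.     0.     0.     0.0026 0.0015 0.0013 0.6072 0.0408 0.3565 0.0617 0.0748 0.032 ]
```

arm_command --targets '[[[0,0,0,0,0,0.2,0],[0,0,0,0,0,0.4,0],[0,0,0,0,0,0.6,0],[0,0,0,0,0,1.0,0],[0,0,0,0,0,2.0,0],[0,0,0,0,0,3.5,0],[0,0,0,0,0,3.5,0],[0,0,0,0,0,3.5,0]]]'

```text
clock: 20.53
tool_pos: [0.4985, 0.1101, 0.1429]
orientation: [-179.9, 0.0, -68.5]
force: [-0.1, 0.8, -0.0]
opening: 0.0149
```

```bash
python3 - <<'E'
from h import *
st(4)
im,m=snap('wrist','w6'); o=ctrl.get_obs()
import pickle;pickle.dump(m,open('m6','wb'))
p=proj(m,[.499,.111,.0705])[0].astype(int);print(p)
x,y=p[0]-60,p[1]-50;print(x,y);cv2.imwrite('pics/w6c.png',cv2.resize(im[y:y+100,x:x+120],None,fx=6,fy=6,interpolation=cv2.INTER_CUBIC))
E
```

```text
20.7333 0.014642503398233678
mean [  0.4979   0.1098   0.1417 179.9676  90.0098 291.531   -0.1937   0.1119  -0.9331   0.0941   0.0277  -0.0158]
std [  0.0001   0.0001   0.0003   0.0297 155.8775   0.0033   0.1837   0.4599   0.3802   0.0176   0.0221   0.039 ]
[321 254]
261 204
```

View pics/w6c.png

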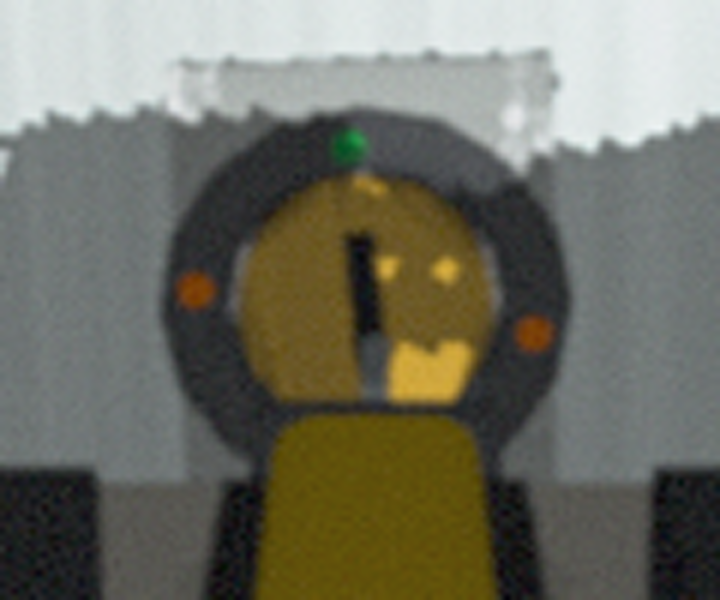

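The picture shows the slot, from (357,237) through (373,340), pointing at the green mark (349,147). Both lie at about -5.5° from the ring's centre (364,313), and the head is flush with the ring. Next I return the key to the stand.

arm_command --targets '[[[0,0,0.12,0.8,-3,0.5,0],[0,0,0.24,0.8,-7,0.5,0],[0,0,0.36,0.8,-11,0.5,0],[0,0,0.48,0.8,-15,0.5,0],[0,0,0.6,0.8,-19,0.5,0],[0,0,0.72,0.8,-23,0.5,0],[0,0,0.84,0.8,-27,0.5,0],[0,0,0.96,0.8,-29.2,0.5,0]]]'

```text
clock: 21.45
tool_pos: [0.506, -0.1788, 0.1466]
orientation: [180.0, 0.0, -17.0]
force: [1.5, 0.8, -1.0]
opening: 0.0148
```

arm_command --targets '[[[0,0,0.12,0,0,0,0],[0,0,0.24,0,0,0,0],[0,0,0.29,0,0,0,0],[0,0,0.29,0,0,0,0],[0,0,0.29,0,0,0,0]]]'

```text
clock: 21.87
tool_pos: [0.5063, -0.1771, 0.1465]
orientation: [-180.0, 0.0, -0.9]
force: [-0.1, -0.5, -1.0]
opening: 0.0151
```

```bash
python3 - <<'E'
from h import *
st(4)
im,m=snap('wrist','w7'); o=ctrl.get_obs()
import pickle;pickle.dump(m,open('m7','wb'))
p=proj(m,[.507,-.1825,.045])[0].astype(int);print(p)
x,y=p[0]-60,p[1]-50;print(x,y);cv2.imwrite('pics/w7c.png',cv2.resize(im[y:y+100,x:x+120],None,fx=6,fy=6,interpolation=cv2.INTER_CUBIC))
E
```

```text
22.0667 0.014994484557252911
mean [  0.5065  -0.1769   0.1467 180.0001   0.0218 359.1868  -0.2482  -0.2447  -0.3748  -0.0352   0.012   -0.0149]
std [0.0001 0.0001 0.0001 0.0005 0.0097 0.0289 0.0597 0.3883 0.8677 0.0204 0.0239 0.0409]
[332 241]
272 191
```

View pics/w7c.png

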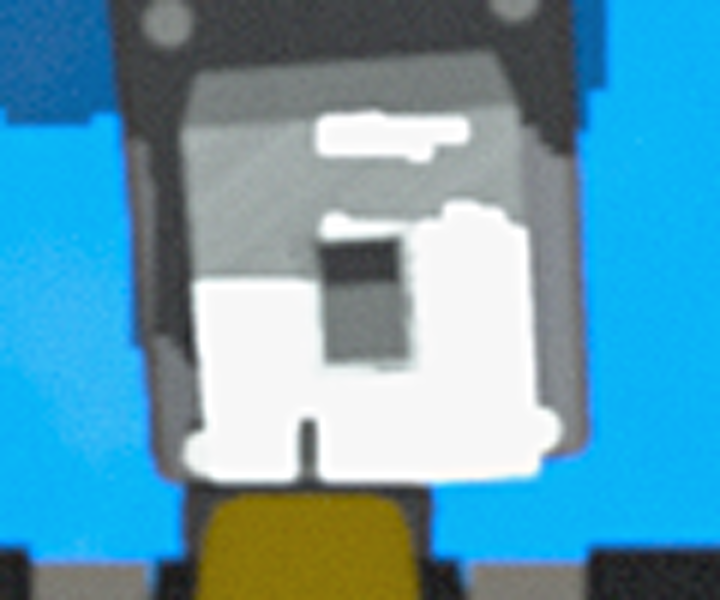

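The hole's corners are at (320,243), (403,237), (411,360) and (325,364). The blade tip, seen end-on, is at (308,420).

```bash
python3 - <<'E'
from h import *
import pickle;m=pickle.load(open('m7','rb'))
f=lambda q:[[272+(x+.5)/6-.5,191+(y+.5)/6-.5] for x,y in q]
g=lambda P:((proj(m,P)-[272,191]+.5)*6-.5).round(0)
p=back(m,f([(320,243),(403,237),(411,360),(325,364)]),.045);c=p.mean(0);a=p[0]+p[1]-p[2]-p[3];b=p[0]+p[3]-p[1]-p[2]
print('hole',c,np.linalg.norm(a)/2,np.linalg.norm(b)/2,np.degrees(np.arctan2(a[1],a[0])))
o=ctrl.get_obs(); T=o['tool_pos'];yaw=np.radians(o['orientation'][2]);print(T,o['orientation'],m['rotation'])
ex=np.array([np.cos(yaw),np.sin(yaw),0]);ey=np.array([-ex[1],ex[0],0]);B=T-[0,0,.0415]
print('pred blade far end',g([B+ex*.0065,B+ex*.0065+[0,0,.014]]),'collar',g([B+ex*.013+t*ey*.0095+[0,0,.034] for t in(1,-1)]))
print('blade tip',back(m,f([(308,418)]),B[2])-B)
E
```

```text
hole [ 0.50722229 -0.18256678  0.045     ] 0.014749715558655932 0.009839109994338086 2.5489968452132277
[ 0.50657435 -0.17680878  0.14685935] [ 1.79998979e+02  4.38515406e-03 -7.55683809e-01] [-1.57513324e+01  2.01102826e-02 -9.07658523e+01]
pred blade far end [[317. 419.]
 [318. 472.]] collar [[193. 480.]
 [444. 480.]]
blade tip [[0.00663103 0.00073112 0.        ]]
```

arm_command --targets '[[[0,0,0.066,0,-0.58,0,0],[0,0,0.066,0,-0.58,0,0],[0,0,0.066,0,-0.58,-2,0],[0,0,0.066,0,-0.58,-4,0],[0,0,0.066,0,-0.58,-5,0],[0,0,0.066,0,-0.58,-5,0],[0,0,0.066,0,-0.58,-5,0]]]'

```text
clock: 22.7
tool_pos: [0.5064, -0.1828, 0.0968]
orientation: [180.0, 0.1, 3.0]
force: [0.2, 0.3, 0.2]
opening: 0.0151
```

```bash
python3 -c "
from h import *
st(4)"
```

```text
22.9 0.015129015163773792
mean [  0.5073  -0.1829   0.0978 179.9796 359.9272   3.0426   0.0656   0.4133  -0.3168  -0.0078  -0.0468   0.0048]
std [0.0001 0.     0.0002 0.0038 0.0333 0.0032 0.4356 0.7328 0.4116 0.0283 0.0156 0.0151]
```

arm_command --targets '[[[0,0,0,0,0,-0.4,0],[0,0,0,0,0,-0.8,0],[0,0,0,0,0,-1.2,0],[0,0,0,0,0,-1.4,0],[0,0,0,0,0,-1.4,0],[0,0,0,0,0,-1.4,0]]]'

```text
clock: 23.4
tool_pos: [0.5064, -0.1829, 0.0826]
orientation: [180.0, 0.0, 3.1]
force: [0.3, 0.3, -0.3]
opening: 0.0148
```

arm_command --targets '[[[0,0,0,0,0,-0.6,0],[0,0,0,0,0,-1.2,0],[0,0,0,0,0,-1.8,0],[0,0,0,0,0,-2.3,0],[0,0,0,0,0,-2.6,0],[0,0,0,0,0,-2.6,0],[0,0,0,0,0,-2.6,0]]]'

```text
clock: 23.98
tool_pos: [0.5064, -0.1829, 0.0566]
orientation: [180.0, 0.0, 3.1]
force: [-0.4, -0.4, -0.4]
opening: 0.0151
```

```bash
python3 -c "
from h import *
st(4)"
```

```text
24.1833 0.01474902284007731
mean [  0.5067  -0.1829   0.0571 179.995  269.9807   3.0545  -0.2407   0.2651  -0.6331  -0.0241  -0.0117  -0.0121]
std [  0.0001   0.       0.0001   0.0003 155.8712   0.0004   0.5482   0.3947   0.4405   0.0219   0.039    0.022 ]
```

Inside the hole with no side force. Now down to the collar, which should rest at a TCP height of about 0.0525.

arm_command --targets '[[[0,0,0,0,0,-0.2,0],[0,0,0,0,0,-0.35,0],[0,0,0,0,0,-0.4,0],[0,0,0,0,0,-0.4,0],[0,0,0,0,0,-0.4,0]]]'

```text
clock: 24.6
tool_pos: [0.5065, -0.1829, 0.0528]
orientation: [180.0, 0.0, 3.0]
force: [0.1, -0.9, -0.9]
opening: 0.0146
```

arm_command --targets '[[[0,0,0,0,0,-0.05,0],[0,0,0,0,0,-0.07,0],[0,0,0,0,0,-0.07,0],[0,0,0,0,0,-0.07,0]]]'

```text
clock: 24.93
tool_pos: [0.5066, -0.1829, 0.0525]
orientation: [180.0, -0.0, 3.1]
force: [-2.4, 1.4, 5.1]
opening: 0.0151
```

```bash
python3 -c "
from h import *
st(4)"
```

```text
25.1333 0.014653531492335435
mean [  0.5066  -0.1829   0.0525 179.9942 359.9816   3.0554  -1.3757   1.0732   5.3665   0.3516   0.6759   0.0044]
std [0.     0.     0.     0.0006 0.0022 0.0018 0.1844 0.3561 0.2072 0.0217 0.0197 0.0175]
```

arm_command --targets '[[[0,0,0,0,0,0.04,0],[0,0,0,0,0,0.04,0.6],[0,0,0,0,0,0.04,0.6],[0,0,0,0,0,0.04,0.6],[0,0,0,0,0,0.04,0.6],[0,0,0,0,0,0.04,0.6],[0,0,0,0,0,0.04,0.6],[0,0,0,0,0,0.04,0.6]]]'

```text
clock: 25.8
tool_pos: [0.5065, -0.1828, 0.0526]
orientation: [180.0, -0.0, 3.1]
force: [-0.4, 0.2, 0.6]
opening: 0.0515
```

arm_command --targets '[[[0,0,0,0,0,0,0.6],[0,0,0,0,0,0,0.6],[0,0,0,0,0,2,0.6],[0,0,0,0,0,5,0.6],[0,0,0,0,0,9,0.6],[0,0,0,-2,0,12,0.6],[0,0,0,-4,0,12,0.6],[0,0,0,-4,0,12,0.6]]]'

```text
clock: 26.47
tool_pos: [0.4648, -0.1827, 0.1747]
orientation: [-180.0, -0.2, 3.0]
force: [-1.1, -0.4, -0.6]
opening: 0.0523
```

```bash
python3 - <<'E'
from h import *
st(4)
im,m=snap('wrist','w8'); t,_=snap('top','t8'); s,ms=snap('scene','s8')
import pickle;pickle.dump(m,open('m8','wb'))
p=proj(m,[.507,-.1825,.045])[0].astype(int)
x,y=p[0]-60,p[1]-55;print(x,y)
q=proj(ms,[.507,-.1825,.05])[0].astype(int); r=proj(ms,[.499,.11,.06])[0].astype(int)
R=lambda i,x,y,w,h,k:cv2.resize(i[y:y+h,x:x+w],None,fx=k,fy=k,interpolation=cv2.INTER_CUBIC)
o=np.zeros((600,800,3),np.uint8);o[:440,:480]=R(im,x,y,120,110,4)
o[:250,490:790]=R(s,q[0]-30,q[1]-30,60,50,5);o[260:510,490:790]=R(s,r[0]-30,r[1]-25,60,50,5)
cv2.imwrite('pics/f8.png',o)
a=cv2.imread('pics/top0.png');d=cv2.absdiff(a,t).max(2)[200:370,130:460]
n,l,stt,c=cv2.connectedComponentsWithStats((d>50).astype(np.uint8));print([(list(map(int,v)),) for v in stt[1:] if v[4]>8])
E
```

```text
26.6667 0.05299277802664924
mean [  0.4664  -0.1828   0.1731 180.0024 269.932    3.0458   0.6119  -0.1061  -0.254   -0.0239  -0.0486   0.0028]
std [  0.0004   0.       0.0006   0.0077 155.8426   0.0097   0.153    0.3057   0.6055   0.0338   0.02     0.0402]
266 124
[([0, 0, 330, 170, 52833],), ([297, 0, 5, 4, 11],), ([255, 57, 24, 28, 413],), ([88, 64, 14, 14, 138],), ([261, 64, 5, 13, 42],)]
```

View pics/f8.png

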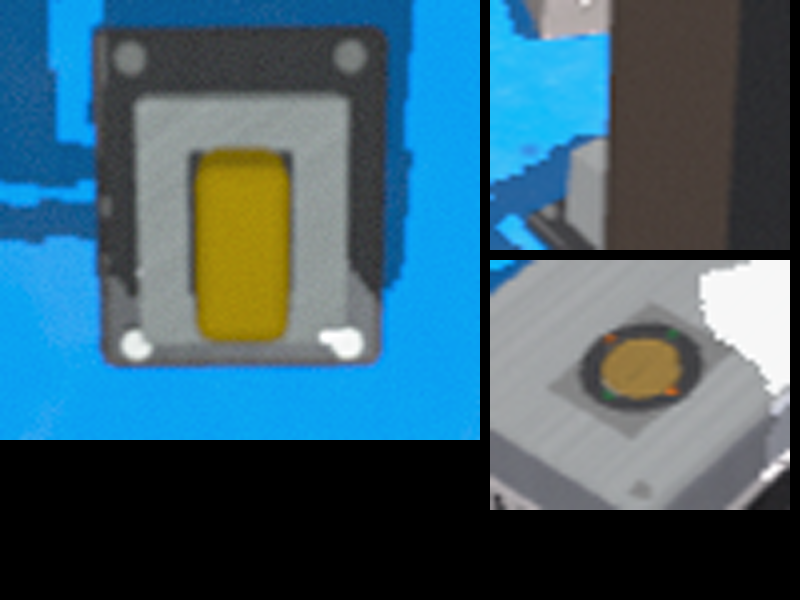

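The key stands centred in its block as it did at the start, and the fastener head is flush. I'm handing in.

```bash
python3 -c "
from h import *
print(ctrl.close_job(), ctrl.get_obs()['clock'])"
```

```text
the job is handed in; nothing more can be done
the job is handed in; nothing more can be done
```

The fastener is locked and the key is back in its stand. I handed the job in at about 27 s on the robot's clock.

- **Push and turn:** I pressed the head in to its stop, about 5 mm at 12–13 N, and turned it clockwise to the green marks. Measured twist was about 0.06 N m on the final part of the turn, with no clear rise at the end stop. I judged the end of the turn from the picture, where the slot was within about 0.5° of the green mark.
- **Spring-up:** The spring force followed the key all the way back up. The head looks flush with its ring in the pictures, so I take it as seated.
- **Key:** The collar met the block at the same tool height as at the grasp (52.5 mm), and the wrist picture shows the key as it stood at the start. The arm was clear of everything when I handed in.
- **Bystanders not confirmed:** My automatic before/after comparison of the top view told me nothing, because the arm and changed lighting altered almost the whole picture. The robot's path stayed clear of the bystanders, and I felt no unexpected contact force.

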